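# Show the stone ball in raking lamplight

## Robot

A 6-joint arm with a two-finger parallel gripper is mounted at the origin on the work surface. World frame = base frame: x ahead of the robot, y to its left, z up, the work surface at z = 0. Lengths are in m, angles in rad, forces in N, time in s.
With the tool pointing down it reaches from about 0.35 to 0.975 m from the base axis. Payload 4.9 kg.
Tool frame: the origin (TCP) lies midway between the tips of the shut fingers; the grasp point (between the pads) lies 19 mm behind it; z points along the fingers, y is the direction in which the jaws open and shut (so a half turn about z gives the same grasp; the last joint's range is limited). The gripper opens to 85 mm and grips with 20 to 120 N. Pads are 22 mm wide; open, the fingers measure 114 mm over their backs; the gripper's body (76 mm by 85 mm) begins 54 mm behind the grasp point. The pads swing forward as they close: fully open they stand 13 mm farther back than shut.
Start: joints at [1.127, 0.053, 1.613, -0, 1.476, -0.119], TCP at [0.199, 0.592, 0.231] pointing down, gripper open.
Joint ranges: [-3.01, 3.01], [-1.01, 2.22], [0.06, 2.58], [-1.02, 4.17], [0.09, 2.62], [-3.14, 3.14]. Speed limits (rad/s): [2.57, 2.57, 3.14, 3.14, 3.14, 3.14].

## Interface

Orientations are given as a unit quaternion [w, x, y, z].
In Python, from plant import manip, cams gives the robot as it stands.
- The arm moves only by the tool jog_arm, never from a script. Its argument "targets" is a list of rows, each a list of 4 numbers: the shift along the tool's x, y, z in m, then the turn about the tool's z in degrees. A call has 1 to 5 rows; each row is the pose to reach, as a shift and turn from the pose commanded when the call began, along the tool's axes at that moment; what a row does not reach only later rows make up. A row lasts 1/12 s, in which the tool goes at most 41.7 mm and 7.16 degrees, less where a joint would pass 70% of its speed; a pose out of reach is approached as far as the arm can. A call with a gripper value outside its range is refused whole. "fingers" is the opening, from 0 (shut) to 1 (fully open), set as the call begins (left out, the last holds). The fingers move at their own pace and stop on an object; the grip force is fixed at half the most. Time passes only in rows, so rows that repeat a pose let the fingers close. It gives the time, the measured TCP pose, the force and the opening at its end, in the units of the state.
- manip.state(): the state, without advancing time (a new reading comes with each control period).
- cams.grab_frame(name): name is "side" or "top"; returns the picture (420x560x3 uint8, red, green, blue); there is no depth.
- cams.get_calibration(name): a dict with "camera_matrix" (3x3 intrinsics, pixels), "cam_to_world" (4x4, takes a point from camera to world coordinates). Camera axes: x right, y up, looking along -z (the intrinsics and any distortion apply to the point x, -y, -z); pixel columns grow to the right and rows downward; lengths in m; the calibration is good to about 2 mm. A picture is of the moment at which its call begins. get_calibration takes no time and is no camera call.
- manip.job_done(): hands the job in, once; it reports no verdict.
The state is a dict: "time": time; "joint_pos": joint angles; "joint_vel": joint speeds; "joint_efforts": joint torques, N m; "tool_pos": TCP position; "tool_rot": TCP orientation; "contact_force": force on the tool from outside, world axes, zero at the start; "ft_torque": the same for the moment, N m; "gripper_width": opening from 0.0 (shut) to 1.0 (fully open).
Only numpy, scipy, OpenCV 4.12 (cv2) and the standard library are available. Lean on these libraries where they do the work, as an engineer would, in place of code of your own. Each camera call takes 0.05 s, during which the arm holds its last target. There are 200 camera calls.

## Task

I want to draw the red stone ball in half light. First bring the lamp's dimmer lever up from dim to half, standing straight up; then pick up the wooden dish by its handle with the loose ball in its pocket, without touching the ball or letting it roll out, and carry it into the lamp's beam. Finish holding the dish there, still and level and touching nothing else, with the ball in the middle of the beam about 18 cm in front of the mouth of the shade; leave the lever at half and the sharpener, ink jar and bowl where they are.

Things in the scene. Friction and masses are not known exactly. Their poses are not given: they have to be found in the camera images.
- lamp: Black spring-arm desk lamp with its grey dimmer box, one fixed set. Origin: centre under the dimmer box (100 x 84 mm, 69 mm high over its round cover); z up. The lamp's round foot (170 mm across) stands at x=+270, y=+70 mm. Its arms rise to 455 mm, elbow at (305, -24, 330), head joint at (248, 128, 452) mm. The shade looks 0.36 rad left of the set's +y, 45 degrees down.
- shade: The lamp's black bell shade, fixed to it, 120 mm long, 132 mm across its mouth. Origin: centre of the open mouth, 350 mm above the desk. Its z axis is the beam's axis and points out of the mouth, 45 degrees down. The middle of the beam 18 cm in front of the mouth is the point (0, 0, 0.18 m) of this frame, about 0.22 m above the desk.
- dimmer (a joint): Angle of the dimmer lever: 0 = straight up (half light), negative = leaning to the robot's side (dimmer), positive = leaning away (brighter); limits -0.8 and 0.8 rad. Starts between -0.75 and -0.35. It needs about 1 N at the knob and stays where it is left.
- dimmer_knob (a point): Centre of the red barrel knob at the end of the dimmer lever: a cylinder 20 mm across and 32 mm long, its axis parallel to the hinge axis. 72 mm from the hinge. The point's y axis lies along the barrel; its z axis points from the hinge to the knob.
- dimmer_hinge (a point): Point on the dimmer lever's hinge axis, under the knob, 45 mm above the desk. The hinge axis is horizontal, the y axis of the lamp set (the point's axes are the set's).
- tray: Dark walnut dish with a straight handle, 213 mm long, 110 g. Origin: centre of the underside of the round head (96 mm across, 16 mm high); z up, and the handle runs along its -x. The head has a flat-bottomed round pocket 60 mm across and 4 mm deep in its top, lined with pale felt. The handle is a bar 18 mm wide (y), from 6 to 26 mm high (z), from x = -48 to x = -165 mm.
- tray_grip (a point): Middle of the handle of the dish where it is gripped from above, fingers on either side (along the dish's y): 95 mm from the centre of the head, 16 mm above the underside. Axes as the dish's.
- tray_pocket (a point): Centre of the floor of the pocket, 12 mm above the underside of the dish. Axes as the dish's.
- ball_center (a point): Centre of the polished red stone ball, 34 mm across, 53 g, loose in the pocket: it rolls on the felt up to about 19 mm from the pocket's centre and leaves the pocket if the dish tips beyond about 35 degrees or is jerked.
- sharpener: Black desk pencil sharpener with a crank, 66 x 92 mm, 86 mm high, 0.55 kg, standing loose. Origin: centre of its underside.
- ink: Dark ink jar with a black cap, 56 mm across, 66 mm high, standing loose. Origin: centre of its underside.
- bowl: Brown water bowl, 90 mm across, 42 mm high, standing loose. Origin: centre of its underside.
- ball: The polished red stone ball itself (see ball_center); its origin and axes roll with it, so use ball_center for where it is.
There are look-alikes about, which are no part of the job. Of the things that look like the tray, the smallest one is meant.

How it is judged:
By the outcome, as a careful person would: the job done as asked, in the order asked, and still so for the second after the job is handed in, while the arm keeps its last pose, push and grip.
It also fails if it takes over 54 s, if anything falls off the work surface, if the arm or the gripper's body presses on something with over 40 N, if the wrist force passes 120 N, or if a joint passes its speed limit or range.

## Working session

There is one attempt and no reset: what is moved stays moved. The work goes in short steps, Python scripts to look and compute and a tool call to move; the robot and the scene stay as the last step left them, time stands still between calls to the robot, and variables do not carry over. Pictures are saved under pics/ and viewed, about 8 in all and at most 12, crops included, and the job is handed in when it is done.

Besides the shell and the picture viewer there is one more tool, called after "Request:" by a JSON object that holds its "name" and its "arguments". jog_arm: Moves the arm, as the interface text tells. Its arguments: {"type":"object","properties":{"targets":{"type":"array"},"fingers":{"type":"number"}},"required":["targets"]}

```bash
mkdir -p pics; python3 - <<'E'
from plant import manip, cams
import cv2, numpy as np
print(manip.state())
for n in("side","top"):
    f=cams.grab_frame(n); cv2.imwrite(f"pics/{n}0.png",f[...,::-1]); np.save(f"pics/{n}0.npy",f)
    c=cams.get_calibration(n); print(n,{k:(np.round(v,4).tolist() if hasattr(v,'__len__') and not isinstance(v,str) else v) for k,v in c.items()})
E
```

```text
{'time': 0.0, 'joint_pos': array([ 1.12698197e+00,  5.33626058e-02,  1.61430606e+00, -1.69872466e-05,
        1.47604277e+00, -1.19017389e-01]), 'joint_vel': array([-2.36832781e-05,  9.33516397e-04, -1.18693520e-03,  1.34672375e-05,
        2.34866437e-03,  1.15247027e-03]), 'joint_efforts': array([-1.40383530e-03, -3.93688309e+01, -3.70173776e+01, -2.45503761e-04,
        7.10455875e-03, -5.10372288e-06]), 'tool_pos': array([0.19918507, 0.59173459, 0.23005228]), 'tool_rot': array([-2.86087101e-04,  1.61684701e-01,  9.86841900e-01, -1.02006334e-03]), 'contact_force': array([ 0.11812053, -0.48510683,  0.11202614]), 'ft_torque': array([0.01569982, 0.00661732, 0.01391735]), 'gripper_width': 0.99885548595336}
side {'camera_matrix': [[483.3175, 0.0, 276.6778], [0.0, 483.3175, 202.5131], [0.0, 0.0, 1.0]], 'cam_to_world': [[-0.9928, 0.076, -0.0925, 0.4582], [-0.119, -0.542, 0.8319, 1.0691], [0.0131, 0.8369, 0.5471, 0.9017], [0.0, 0.0, 0.0, 1.0]]}
top {'camera_matrix': [[445.6656, 0.0, 286.3995], [0.0, 445.6656, 211.0718], [0.0, 0.0, 1.0]], 'cam_to_world': [[0.0096, 0.973, -0.2307, 0.2899], [-0.9999, 0.0106, 0.0031, 0.043], [0.0055, 0.2307, 0.973, 1.3971], [0.0, 0.0, 0.0, 1.0]]}
```

View pics/side0.png

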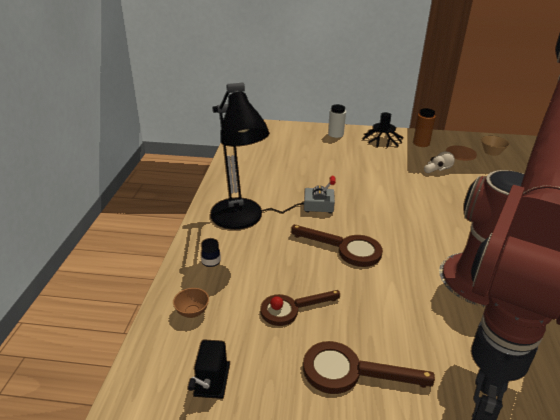

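View pics/top0.png

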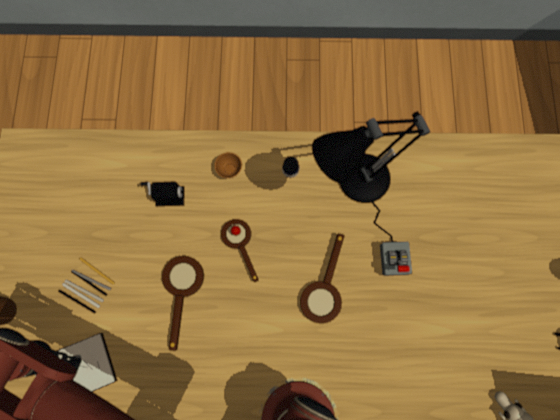

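The side view shows the knob at (332,181), the dish with the ball at (278,305) and its handle end at (338,294), and the shade at (245,118). In the top view the knob is at (403,268), the ball at (235,231), the handle end at (256,279), the foot at (364,178) and the dimmer box at (396,258).

```bash
cat > h.py <<'E'
import numpy as np, cv2
from plant import manip, cams
C={n:cams.get_calibration(n) for n in("side","top")}
K={n:np.array(C[n]["camera_matrix"]) for n in C}; T={n:np.array(C[n]["cam_to_world"]) for n in C}
def ray(n,p):
    d=np.linalg.inv(K[n])@[p[0],p[1],1]; d=T[n][:3,:3]@(d*[1,-1,-1]); return T[n][:3,3],d/np.linalg.norm(d)
def onz(n,p,z):
    o,d=ray(n,p); return o+d*(z-o[2])/d[2]
def tri(a,b):
    (o,d),(q,e)=ray("side",a),ray("top",b); s=np.linalg.lstsq(np.c_[d,-e],q-o,rcond=None)[0]
    A,B=o+d*s[0],q+e*s[1]; return (A+B)/2,np.linalg.norm(A-B)
def proj(n,P):
    c=np.linalg.inv(T[n])@np.r_[P,1]; u=K[n]@(c[:3]*[1,-1,-1]); return u[:2]/u[2]
def blob(m,near,r=40,amin=8):
    k,l,s,c=cv2.connectedComponentsWithStats(m.astype(np.uint8)); 
    g=[(np.hypot(*(c[i]-near)),i) for i in range(1,k) if s[i,4]>=amin]; i=min(g)[1]; return c[i],s[i,4],l==i
def red(f):
    h=cv2.cvtColor(f,cv2.COLOR_RGB2HSV); return ((h[...,0]<6)|(h[...,0]>174))&(h[...,1]>190)&(h[...,2]>110)
E
cat > m.py <<'E'
from h import *
S,Tp=np.load("pics/side0.npy"),np.load("pics/top0.npy")
for nm,a,b in(("knob",(332,181),(403,268)),("ball",(278,303),(235,231))):
    ca,na,_=blob(red(S),a);cb,nb,_=blob(red(Tp),b);print(nm,ca,na,cb,nb,tri(ca,cb))
g=Tp.astype(int)
# foot: black
bl=(g.max(2)<45); ys,xs=np.nonzero(bl[150:206,336:394]); print("foot mask bbox",xs.min()+336,xs.max()+336,ys.min()+150,ys.max()+150)
# box in top: grey
h=cv2.cvtColor(Tp,cv2.COLOR_RGB2HSV); grey=(h[...,1]<60)&(h[...,2]>50)
c,n,m=blob(grey,(390,262),amin=50); print("box",c,n); 
cn=max(cv2.findContours(m.astype(np.uint8),0,2)[0],key=len); r=cv2.minAreaRect(cn);bp=cv2.boxPoints(r);print(r,bp.tolist());print([onz("top",p,.045)[:2].round(4).tolist() for p in bp])
# dish: dark brown in top
for n,f,near in(("top",Tp,(248,262)),("side",S,(318,299))):
    h=cv2.cvtColor(f,cv2.COLOR_RGB2HSV); br=(h[...,2]<95)
    c,k,m=blob(br,near,amin=100); print(n,"dish",c,k,np.argwhere(m).min(0),np.argwhere(m).max(0))
    np.save(f"pics/dm_{n}.npy",m)
vis=[cv2.resize(Tp[120:320,220:440],None,fx=3,fy=3,interpolation=2)[...,::-1]]
cv2.imwrite("pics/c1.png",vis[0])
v=np.hstack([cv2.resize(S[70:230,190:350],(560,560),interpolation=2)]);cv2.imwrite("pics/c2.png",v[...,::-1])
E
python3 m.py
```

```text
knob [332.45 178.35] 20 [403.24528302 268.26415094] 53 (array([ 0.42930027, -0.29931784,  0.11179608]), np.float64(0.000541394133305255))
ball [277.05633803 300.30985915] 71 [235.49056604 230.1509434 ] 53 (array([0.55026261, 0.196189  , 0.03588183]), np.float64(0.0004343906503316313))
foot mask bbox 336 393 150 202
box [395.6918138 256.2953451] 623
((396.40692138671875, 257.8827819824219), (33.3842887878418, 27.405012130737305), 85.2363510131836) [[381.36553955078125, 242.38623046875], [408.6759033203125, 240.1103515625], [411.44830322265625, 273.37933349609375], [384.137939453125, 275.65521240234375]]
[[0.5149, -0.2538], [0.5228, -0.3382], [0.4211, -0.3411], [0.4134, -0.2582]]
top dish [239.30483871 243.93387097] 620 [219 221] [281 257]
side dish [293.5143121  307.13481071] 1083 [290 260] [326 339]
```

View pics/c1.png

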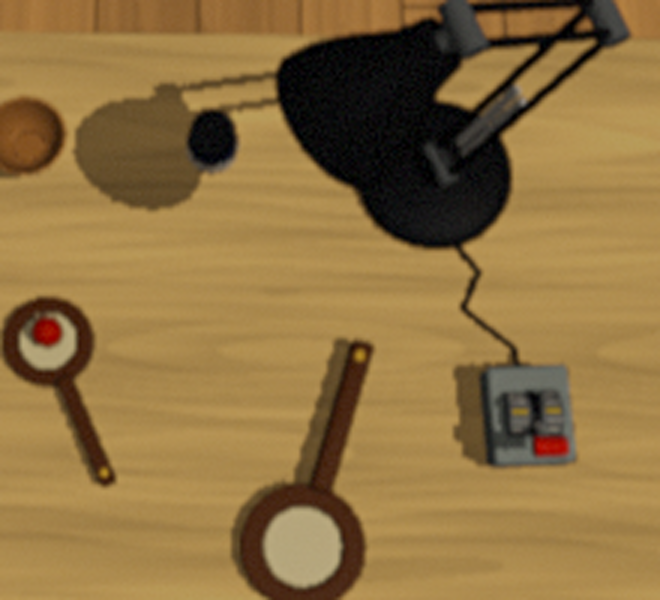

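View pics/c2.png

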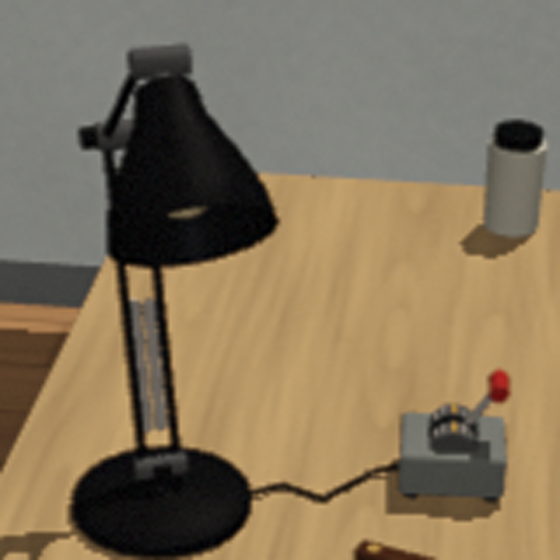

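```bash
cat > m2.py <<'E'
from h import *
S,Tp=np.load("pics/side0.npy"),np.load("pics/top0.npy")
def circ(P):
    A=np.c_[2*P[:,:2],np.ones(len(P))]; s=np.linalg.lstsq(A,(P[:,:2]**2).sum(1),rcond=None)[0]; return s[:2],np.sqrt(s[2]+s[:2]@s[:2])
# foot lower-right arc (top) / lower arc (side), on plane z=.008
for n,f,cen,c0,c1 in(("top",Tp,(364,178),345,392),("side",S,(236,212),212,262)):
    m=(f.max(2)<60); P=[]
    for x in range(c0,c1):
        r=int(cen[1])
        while m[r+1,x] or m[min(r+2,419),x]: r+=1
        if r>cen[1]+3: P.append(onz(n,(x,r+.5),.008))
    P=np.array(P)
    for _ in range(3):
        c,R=circ(P); e=abs(np.hypot(*(P[:,:2]-c).T)-R); P=P[e<max(.003,1.5*np.median(e))]
    print("foot",n,c,R,len(P))
# dish pocket felt centre & axis
for n,f,near in(("top",Tp,(237,235)),("side",S,(279,309))):
    m=np.load(f"pics/dm_{n}.npy"); cs=max(cv2.findContours(m.astype(np.uint8),cv2.RETR_EXTERNAL,cv2.CHAIN_APPROX_NONE)[0],key=len)[:,0]
    W=np.array([onz(n,p,.014) for p in cs])
    b=np.array([.55,.195]);H=W
    for _ in range(6):
        H=W[np.hypot(*(W[:,:2]-b).T)<.056]; c,R=circ(H); b=c
    far=W[np.hypot(*(W[:,:2]-b).T)>.075][:,:2]; d=far.mean(0)-b
    v=cv2.fitLine(far.astype(np.float32),2,0,.01,.01).ravel()
    print("dish",n,b,R,"yaw of -handle",np.degrees(np.arctan2(-d[1],-d[0])),"len",np.hypot(*(far-b).T).max(),"line",np.degrees(np.arctan2(v[1],v[0])),far.mean(0))
E
python3 m2.py
```

```text
foot top [ 0.73766394 -0.21251163] 0.08506602060768344 43
foot side [ 0.73264365 -0.19858219] 0.0792586593462036 49
dish top [0.5431972 0.1985084] 0.04594888619893958 yaw of -handle 23.99158223070465 len 0.1612158584625416 line 25.408083 [0.43287741 0.14941029]
dish side [0.54384659 0.20627873] 0.05071266285588294 yaw of -handle 27.389276254769573 len 0.1699586567898357 line 25.314907 [0.43211946 0.14839142]
```

```bash
cat > m3.py <<'E'
from h import *
o=np.array([.4705,-.297,0]);yaw=.053
R=np.array([[np.cos(yaw),-np.sin(yaw),0],[np.sin(yaw),np.cos(yaw),0],[0,0,1]])
a=np.array([-np.sin(.36)*.7071,np.cos(.36)*.7071,-.7071]); hj=np.array([.248,.128,.452])
s=(.452-.35)/.7071; mouth=o+R@(hj+s*a); ax=R@a
print("mouth",mouth,"axis",ax,"target",mouth+.18*ax)
if __name__=="__main__":
    e1=np.cross(ax,[0,0,1]);e1/=np.linalg.norm(e1);e2=np.cross(ax,e1)
    out=[]
    for n,(x0,y0) in(("side",(190,60)),("top",(290,90))):
        im=np.load(f"pics/{n}0.npy")[y0:y0+150,x0:x0+150,::-1]; im=cv2.resize(im,(450,450),interpolation=2)
        im=np.clip(im.astype(float)*1.6,0,255).astype(np.uint8)
        t=np.linspace(0,2*np.pi,60)
        f=lambda P:tuple(int(v) for v in (proj(n,P)-[x0,y0]+.5)*3)
        for k in t: cv2.circle(im,f(mouth+.066*(np.cos(k)*e1+np.sin(k)*e2)),1,(0,255,0),-1)
        for P in (o+R@hj,o+R@np.array([.305,-.024,.33]),o+R@np.array([.27,.07,.008])): cv2.circle(im,f(P),3,(0,255,255),-1)
        out.append(im)
    cv2.imwrite("pics/c3.png",np.hstack(out)[:, :900] if 0 else cv2.resize(np.hstack(out),(800,400)))
E
python3 m3.py
```

```text
mouth [ 0.67043233 -0.06261796  0.35      ] axis [-0.28380087  0.64764765 -0.7071    ] target [0.61934818 0.05395862 0.222722  ]
```

View pics/c3.png

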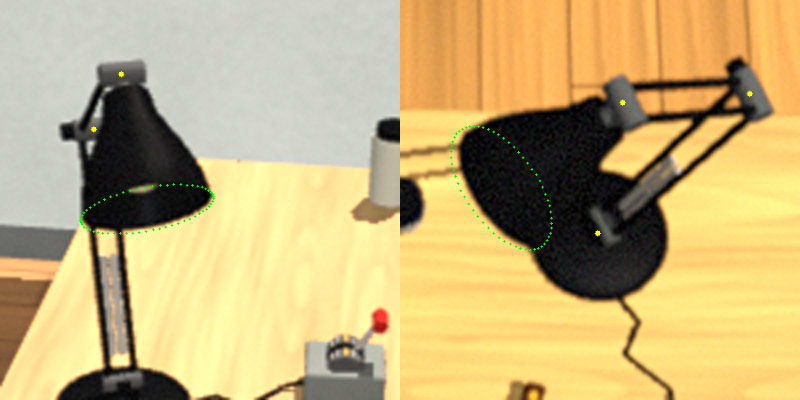

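The predicted mouth rim lies on the shade in both views, to within about 5 mm. I'm moving to the knob now.

Request:
{"name": "jog_arm", "arguments": {"targets": [[-0.03,-0.029,0,7],[-0.059,-0.058,0,14],[-0.088,-0.087,0,21],[-0.117,-0.116,0,28],[-0.145,-0.144,0,35]], "fingers": 1}}

```text
time: 0.52
tool_pos: [0.2911, 0.4076, 0.2306]
tool_rot: [-0.0, 0.453, 0.891, -0.0]
contact_force: [-0.1, 0.6, -0.1]
gripper_width: 1.0
```

```bash
cat > go.py <<'E'
# usage: go.py x y z yaw_deg(tool y axis, mod 180): shift in tool axes from measured pose
import sys,numpy as np
from scipy.spatial.transform import Rotation as Q
from plant import manip
s=manip.state();q=s["tool_rot"];R=Q.from_quat(np.r_[q[1:],q[0]]).as_matrix()
x,y,z,w=map(float,sys.argv[1:5]);d=np.array([x,y,z])-s["tool_pos"];c=np.degrees(np.arctan2(R[1,1],R[0,1]))
t=-(w-c); t=(t+90)%180-90
print("t",round(s["time"],2),"pos",s["tool_pos"].round(4),"yaw",c.round(2),"shift",(R.T@d).round(4),"len",np.linalg.norm(d).round(3),"turn",round(t,2),"F",s["contact_force"].round(2),"w",round(s["gripper_width"],3),"z",R[:,2].round(4),"j",s["joint_pos"].round(2))
E
python3 go.py .45 .0 .23 3; python3 go.py .43 -.299 .2 3
```

```text
t 0.52 pos [0.2911 0.4076 0.2306] yaw 36.08 shift [-0.423  -0.1116  0.0009] len 0.437 turn 33.08 F [-0.11  0.57 -0.12] w 1.0 z [-5.e-04 -8.e-04 -1.e+00] j [ 0.8  -0.25  1.9  -0.    1.5   0.17]
t 0.52 pos [0.2911 0.4076 0.2306] yaw 36.08 shift [-0.6529 -0.3038  0.0311] len 0.721 turn 33.08 F [-0.11  0.57 -0.12] w 1.0 z [-5.e-04 -8.e-04 -1.e+00] j [ 0.8  -0.25  1.9  -0.    1.5   0.17]
```

Request:
{"name": "jog_arm", "arguments": {"targets": [[-0.04,-0.01,0,7],[-0.08,-0.02,0,14],[-0.12,-0.03,0,21],[-0.16,-0.041,0,28],[-0.2,-0.052,0,33]]}}

```text
time: 0.93
tool_pos: [0.3676, 0.2158, 0.2309]
tool_rot: [-0.0, 0.688, 0.726, -0.0]
contact_force: [1.3, -0.2, -0.1]
gripper_width: 1.0
```

```bash
python3 go.py .43 -.299 .2 3
```

```text
t 0.93 pos [0.3676 0.2158 0.2309] yaw 3.11 shift [-0.5175  0.0343  0.0309] len 0.52 turn 0.11 F [ 1.25 -0.18 -0.07] w 1.0 z [-0. -0. -1.] j [ 0.36 -0.46  2.05 -0.    1.55  0.3 ]
```

Request:
{"name": "jog_arm", "arguments": {"targets": [[-0.04,0.005,0,0],[-0.08,0.01,0,0],[-0.12,0.015,0,0],[-0.16,0.02,0,0],[-0.2,0.025,0,0]]}}

```text
time: 1.35
tool_pos: [0.4041, 0.0177, 0.2311]
tool_rot: [0.0, 0.686, 0.728, 0.0]
contact_force: [0.3, 0.0, 0.1]
gripper_width: 1.0
```

Request:
{"name": "jog_arm", "arguments": {"targets": [[-0.04,0.002,0,0],[-0.08,0.005,0,0],[-0.12,0.007,0,0],[-0.16,0.009,0,0],[-0.2,0.009,0,0]]}}

```text
time: 1.77
tool_pos: [0.4249, -0.1816, 0.2309]
tool_rot: [-0.0, 0.686, 0.728, 0.0]
contact_force: [0.7, 0.4, -0.2]
gripper_width: 0.998
```

Request:
{"name": "jog_arm", "arguments": {"targets": [[-0.04,0,0.01,0],[-0.08,0,0.03,0],[-0.11,0,0.04,0],[-0.1175,0,0.05,0],[-0.1175,0,0.05,0]]}}

```text
time: 2.18
tool_pos: [0.4306, -0.2975, 0.178]
tool_rot: [-0.003, 0.687, 0.727, -0.0]
contact_force: [-0.0, 0.3, -0.4]
gripper_width: 0.999
```

```bash
python3 go.py .43 -.299 .087 3; python3 - <<'E'
from h import *
o=[]
for n,(x0,y0) in(("side",(260,110)),("top",(350,200))):
    f=cams.grab_frame(n); np.save(f"pics/{n}1.npy",f); o.append(cv2.resize(f[y0:y0+120,x0:x0+120],(400,400),interpolation=2))
cv2.imwrite("pics/c4.png",np.hstack(o)[...,::-1])
E
```

```text
t 2.18 pos [ 0.4306 -0.2975  0.178 ] yaw 3.21 shift [-0.0019 -0.0003  0.091 ] len 0.091 turn 0.21 F [-0.03  0.31 -0.44] w 0.999 z [-0.0044  0.004  -1.    ] j [-0.75 -0.15  1.9  -0.    1.4  -0.8 ]
```

View pics/c4.png

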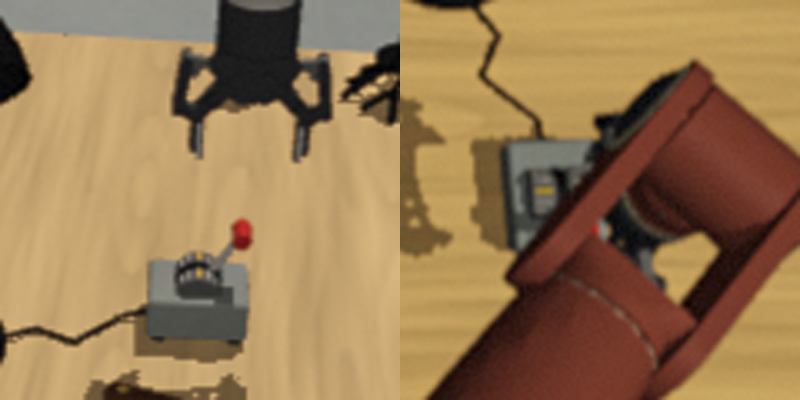

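The open fingers straddle the knob (side-crop knob at (242,234), finger tips at (197,157) and (300,157)). I'll go down and close.

Request:
{"name": "jog_arm", "arguments": {"targets": [[0,0,0.03,0],[0,0,0.06,0],[0,0,0.085,0],[0,0,0.093,0],[0,0,0.093,0]]}}

```text
time: 2.7
tool_pos: [0.4314, -0.2944, 0.0866]
tool_rot: [-0.002, 0.685, 0.728, 0.0]
contact_force: [-0.2, 0.7, 0.3]
gripper_width: 0.997
```

Request:
{"name": "jog_arm", "arguments": {"targets": [[0,0,0,0],[0,0,0,0],[0,0,0,0],[0,0,0,0],[0,0,0,0]], "fingers": 0}}

```text
time: 3.12
tool_pos: [0.4328, -0.2974, 0.0896]
tool_rot: [0.001, 0.686, 0.728, -0.0]
contact_force: [-2.8, 0.5, 2.0]
gripper_width: 0.298
```

Request:
{"name": "jog_arm", "arguments": {"targets": [[0,0,0,0],[0,0,0,0],[0,0,0,0],[0,0,0,0],[0,0,0,0]]}}

```text
time: 3.53
tool_pos: [0.4354, -0.2977, 0.0935]
tool_rot: [0.003, 0.686, 0.727, 0.002]
contact_force: [-1.8, 7.9, 17.7]
gripper_width: 0.216
```

```bash
python3 go.py .4705 -.299 .098 3
```

```text
t 3.53 pos [ 0.4354 -0.2977  0.0935] yaw 3.34 shift [-0.0034  0.035  -0.0042] len 0.035 turn 0.34 F [-1.76  7.92 17.74] w 0.216 z [ 0.0073 -0.0014 -1.    ] j [-0.74 -0.06  1.96  0.    1.23 -0.8 ]
```

Request:
{"name": "jog_arm", "arguments": {"targets": [[0,0.004,-0.004,0],[0,0.008,-0.006,0],[0,0.012,-0.008,0],[0,0.012,-0.008,0],[0,0.012,-0.008,0]]}}

```text
time: 3.95
tool_pos: [0.4432, -0.297, 0.098]
tool_rot: [-0.001, 0.686, 0.728, -0.002]
contact_force: [-8.0, 1.4, 11.8]
gripper_width: 0.21
```

```bash
python3 go.py .4705 -.299 .098 3; python3 - <<'E'
from h import *
f=cams.grab_frame("side"); np.save("pics/side2.npy",f); cv2.imwrite("pics/c5.png",cv2.resize(f[120:230,270:380],(600,600),interpolation=2)[...,::-1])
E
```

```text
t 3.95 pos [ 0.4432 -0.297   0.098 ] yaw 3.39 shift [-0.0036  0.0272 -0.0001] len 0.027 turn 0.39 F [-7.96  1.36 11.81] w 0.21 z [-0.0041 -0.0011 -1.    ] j [-0.73 -0.04  1.94 -0.    1.25 -0.79]
```

View pics/c5.png

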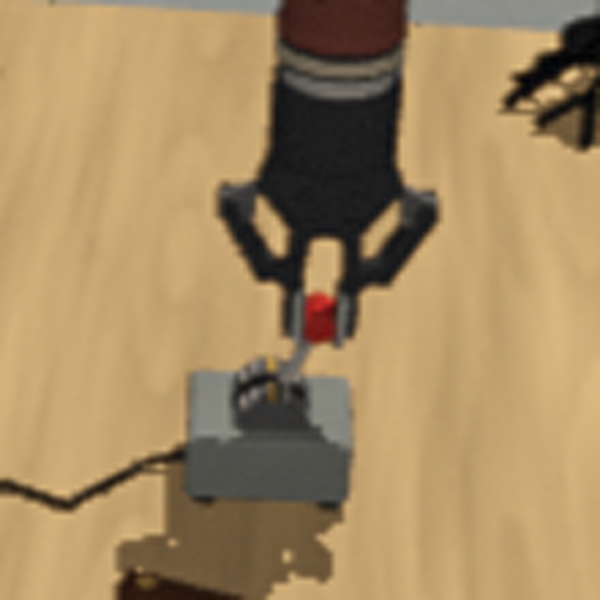

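The knob is held between the pads (crop (320,318)). I'll follow the arc up to vertical.

Request:
{"name": "jog_arm", "arguments": {"targets": [[0,0.008,-0.004,0],[0,0.015,-0.007,0],[0,0.021,-0.008,0],[0,0.027,-0.009,0],[0,0.027,-0.009,0]]}}

```text
time: 4.42
tool_pos: [0.4699, -0.2955, 0.1061]
tool_rot: [-0.002, 0.686, 0.728, -0.002]
contact_force: [-7.3, -0.1, 7.1]
gripper_width: 0.209
```

Request:
{"name": "jog_arm", "arguments": {"targets": [[0,0,0,0],[0,0,0,0],[0,0,0,0]]}}

```text
time: 4.67
tool_pos: [0.4698, -0.2955, 0.1061]
tool_rot: [-0.001, 0.686, 0.728, -0.002]
contact_force: [-5.7, -1.0, 5.7]
gripper_width: 0.213
```

```bash
python3 go.py .4705 -.299 .098 3; python3 - <<'E'
from h import *
f=cams.grab_frame("side"); np.save("pics/side3.npy",f); c,n,m=blob(red(f),(330,178)); print("knob px",c,n,"proj upright knob",proj("side",[.4705,-.297,.117]),"hinge",proj("side",[.4705,-.297,.045]))
cv2.imwrite("pics/c6.png",cv2.resize(f[120:230,270:380],(600,600),interpolation=2)[...,::-1])
E
```

```text
t 4.67 pos [ 0.4698 -0.2955  0.1061] yaw 3.4 shift [-0.0035  0.0006  0.0081] len 0.009 turn 0.4 F [-5.7  -1.04  5.68] w 0.213 z [-0.0045 -0.0015 -1.    ] j [-0.69  0.    1.88 -0.    1.26 -0.75]
knob px [319.83870968 176.58064516] 31 proj upright knob [319.88549588 176.4333245 ] hinge [318.54277298 195.20390098]
```

View pics/c6.png

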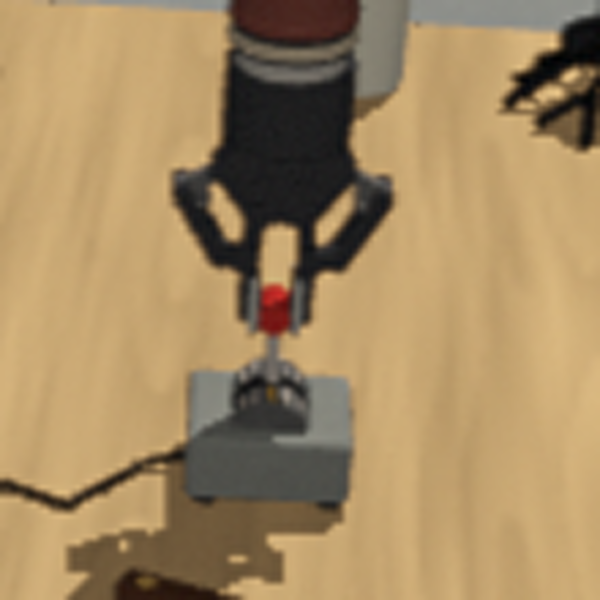

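The lever looks upright: the knob is at (319.8,176.6) against (319.9,176.4) predicted for vertical. Releasing and rising.

Request:
{"name": "jog_arm", "arguments": {"targets": [[0,0,0,0],[0,0,0,0],[0,0,0,0],[0,0,0,0],[0,0,0,0]], "fingers": 1}}

```text
time: 5.13
tool_pos: [0.4711, -0.2944, 0.105]
tool_rot: [-0.0, 0.686, 0.728, 0.0]
contact_force: [0.4, 0.2, 0.1]
gripper_width: 0.901
```

Request:
{"name": "jog_arm", "arguments": {"targets": [[0,0,0,0],[0,0,-0.02,0],[0,0,-0.06,0],[0,0,-0.1,0],[0,0,-0.14,0]]}}

```text
time: 5.55
tool_pos: [0.4707, -0.2941, 0.2463]
tool_rot: [-0.001, 0.686, 0.728, -0.0]
contact_force: [1.1, 0.0, 0.6]
gripper_width: 0.999
```

```bash
cat > k.py <<'E'
from h import *
import sys
f=cams.grab_frame("side"); c,n,m=blob(red(f),(320,178)); print("knob px",c,n,"upright proj",proj("side",[.4705,-.297,.117]))
f=cams.grab_frame("top"); np.save("pics/topk.npy",f); c,n,m=blob(red(f),(404,252)); print("top knob",c,n,proj("top",[.4705,-.297,.117]),"onz.122",onz("top",c,.122))
E
python3 k.py; python3 go.py .4573 .159 .2 115
```

```text
knob px [319.84375 176.28125] 32 upright proj [319.88549588 176.4333245 ]
top knob [235.18644068 230.10169492] 59 [402.19609817 253.68280633] onz.122 [0.53371943 0.18740057 0.122     ]
t 5.65 pos [ 0.4744 -0.2971  0.2549] yaw 3.4 shift [0.4568 0.0094 0.0502] len 0.46 turn 68.4 F [0.16 0.21 0.3 ] w 1.001 z [ 0.012  -0.0098 -0.9999] j [-0.69 -0.13  1.75  0.    1.5  -0.75]
```

Request:
{"name": "jog_arm", "arguments": {"targets": [[0.04,0.001,0,7],[0.08,0.002,0,14],[0.12,0.003,0,21],[0.16,0.004,0,28],[0.2,0.005,0,35]]}}

```text
time: 6.07
tool_pos: [0.4642, -0.0988, 0.2448]
tool_rot: [-0.0, 0.869, 0.495, 0.0]
contact_force: [0.7, -0.2, -0.9]
gripper_width: 0.997
```

```bash
python3 k.py; python3 go.py .4573 .159 .1 114.7
```

```text
knob px [319.86666667 176.1       ] 30 upright proj [319.88549588 176.4333245 ]
top knob [402.48333333 253.81666667] 60 [402.19609817 253.68280633] onz.122 [ 0.46941558 -0.29648054  0.122     ]
t 6.17 pos [ 0.4644 -0.0963  0.2449] yaw -30.15 shift [ 0.217  -0.1343  0.1453] len 0.294 turn 35.15 F [-0.26 -0.45  1.01] w 0.999 z [ 2.0e-04  1.5e-03 -1.0e+00] j [-0.36 -0.33  1.93  0.    1.54  0.16]
```

The lever stands at half in both views. On to the dish.

Request:
{"name": "jog_arm", "arguments": {"targets": [[0.034,-0.021,0.005,7],[0.068,-0.042,0.01,14],[0.102,-0.063,0.015,21],[0.136,-0.084,0.02,28],[0.17,-0.105,0.025,35]]}}

```text
time: 6.58
tool_pos: [0.4608, 0.0784, 0.2226]
tool_rot: [0.0, 0.969, 0.246, 0.0]
contact_force: [1.5, -0.4, -0.2]
gripper_width: 0.998
```

```bash
python3 go.py .4573 .159 .1 114.7
```

```text
t 6.58 pos [0.4608 0.0784 0.2226] yaw -61.58 shift [ 0.0352 -0.0726  0.1225] len 0.147 turn 3.72 F [ 1.55 -0.37 -0.16] w 0.998 z [ 4.e-04 -4.e-04 -1.e+00] j [ 0.01 -0.33  1.98 -0.    1.5   1.08]
```

Request:
{"name": "jog_arm", "arguments": {"targets": [[0.015,-0.02,0.01,0],[0.03,-0.04,0.03,0],[0.03,-0.05,0.06,0],[0.03,-0.05,0.06,0],[0.03,-0.05,0.06,0]]}}

```text
time: 7.0
tool_pos: [0.4618, 0.1353, 0.161]
tool_rot: [0.0, 0.969, 0.249, -0.002]
contact_force: [-0.7, -0.1, 0.4]
gripper_width: 0.998
```

```bash
python3 go.py .4573 .159 .02 114.7;python3 - <<'E'
from h import *
f=cams.grab_frame("side"); np.save("pics/side7.npy",f); cv2.imwrite("pics/c7.png",cv2.resize(f[200:350,230:380],(600,600),interpolation=2)[...,::-1])
E
```

```text
t 7.0 pos [0.4618 0.1353 0.161 ] yaw -61.19 shift [ 0.0081 -0.0228  0.141 ] len 0.143 turn 4.11 F [-0.7  -0.11  0.44] w 0.998 z [-0.0047 -0.0013 -1.    ] j [ 0.13 -0.24  2.01 -0.    1.38  1.2 ]
```

View pics/c7.png

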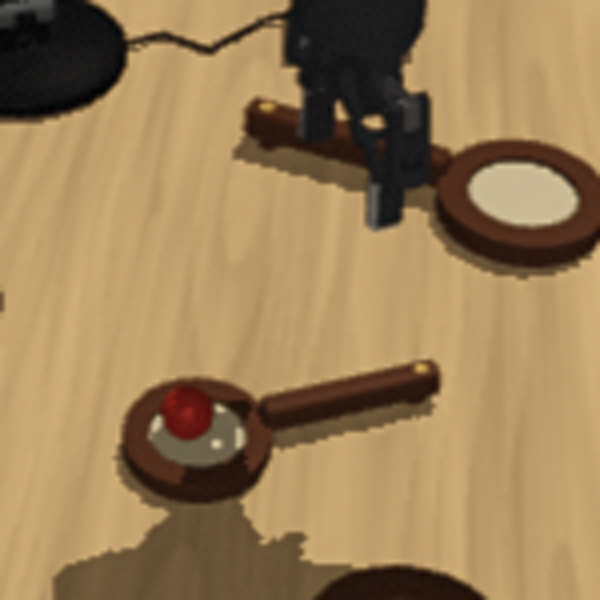

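The fingers are above and behind the dish. The handle runs from crop (265,412) to (430,378) and the ball is at (187,412), with nothing in between.

Request:
{"name": "jog_arm", "arguments": {"targets": [[0.004,-0.012,0.02,4.1],[0.008,-0.023,0.04,4.1],[0.008,-0.023,0.07,4.1],[0.008,-0.023,0.09,4.1],[0.008,-0.023,0.09,4.1]]}}

```text
time: 7.47
tool_pos: [0.4576, 0.1582, 0.0706]
tool_rot: [0.0, 0.977, 0.213, -0.003]
contact_force: [-0.7, -0.2, -0.6]
gripper_width: 1.001
```

Request:
{"name": "jog_arm", "arguments": {"targets": [[0,0,0,0],[0,0,0,0]]}}

```text
time: 7.63
tool_pos: [0.4614, 0.1593, 0.0758]
tool_rot: [0.0, 0.977, 0.213, 0.002]
contact_force: [0.4, 0.4, 1.1]
gripper_width: 0.998
```

```bash
python3 go.py .4573 .159 .005 114.7
```

```text
t 7.63 pos [0.4614 0.1593 0.0758] yaw -65.44 shift [-0.0041 -0.0015  0.0707] len 0.071 turn -0.14 F [0.38 0.4  1.13] w 0.998 z [ 4.2e-03  6.0e-04 -1.0e+00] j [ 0.18 -0.13  2.06 -0.    1.2   1.32]
```

Request:
{"name": "jog_arm", "arguments": {"targets": [[-0.001,-0.001,0.015,0],[-0.002,-0.002,0.03,0],[-0.002,-0.002,0.045,0],[-0.002,-0.002,0.058,0],[-0.002,-0.002,0.062,0]]}}

```text
time: 8.05
tool_pos: [0.4573, 0.1605, 0.0117]
tool_rot: [0.0, 0.977, 0.213, 0.001]
contact_force: [0.1, -0.6, 0.2]
gripper_width: 1.0
```

Request:
{"name": "jog_arm", "arguments": {"targets": [[0,0,0,0],[0,0,0,0]]}}

```text
time: 8.22
tool_pos: [0.4581, 0.1608, 0.0129]
tool_rot: [0.0, 0.977, 0.213, 0.001]
contact_force: [-0.0, 0.0, -0.5]
gripper_width: 0.998
```

```bash
python3 go.py .4573 .159 .005 114.7
```

```text
t 8.22 pos [0.4581 0.1608 0.0129] yaw -65.39 shift [-0.0015  0.0013  0.0079] len 0.008 turn -0.09 F [-0.01  0.05 -0.48] w 0.998 z [ 2.8e-03  5.0e-04 -1.0e+00] j [ 0.18 -0.03  2.09 -0.    1.08  1.33]
```

Request:
{"name": "jog_arm", "arguments": {"targets": [[0,0.001,0.003,0],[0,0.001,0.006,0],[0,0.001,0.006,0],[0,0.001,0.006,0],[0,0.001,0.006,0]], "fingers": 0.35}}

```text
time: 8.63
tool_pos: [0.457, 0.1598, 0.0052]
tool_rot: [-0.0, 0.977, 0.213, 0.0]
contact_force: [-0.1, 0.3, -0.2]
gripper_width: 0.352
```

Request:
{"name": "jog_arm", "arguments": {"targets": [[0,0,0,0],[0,0,0,0],[0,0,0,0]], "fingers": 0.27}}

```text
time: 8.88
tool_pos: [0.4569, 0.1598, 0.0051]
tool_rot: [0.0, 0.977, 0.213, 0.0]
contact_force: [-0.8, -0.5, -0.1]
gripper_width: 0.273
```

Request:
{"name": "jog_arm", "arguments": {"targets": [[0,0,0,0],[0,0,0,0],[0,0,0,0],[0,0,0,0]], "fingers": 0.22}}

```text
time: 9.22
tool_pos: [0.457, 0.1597, 0.0051]
tool_rot: [0.0, 0.977, 0.213, 0.0]
contact_force: [-0.2, -0.6, 0.7]
gripper_width: 0.223
```

Request:
{"name": "jog_arm", "arguments": {"targets": [[0,0,0,0],[0,0,0,0],[0,0,0,0],[0,0,0,0],[0,0,0,0]], "fingers": 0}}

```text
time: 9.63
tool_pos: [0.4572, 0.1599, 0.0053]
tool_rot: [0.0, 0.977, 0.213, 0.0]
contact_force: [-0.2, -0.7, 2.3]
gripper_width: 0.196
```

```bash
python3 go.py .4573 .159 .005 114.7; python3 - <<'E'
from h import *
f=cams.grab_frame("side"); np.save("pics/side8.npy",f); c,n,_=blob(red(f),(277,302));print(c,n); cv2.imwrite("pics/c8.png",cv2.resize(f[220:340,240:360],(600,600),interpolation=2)[...,::-1])
E
```

```text
t 9.63 pos [0.4572 0.1599 0.0053] yaw -65.37 shift [-0.0003  0.0008  0.0003] len 0.001 turn -0.07 F [-0.23 -0.69  2.33] w 0.196 z [ 6.e-04  1.e-04 -1.e+00] j [ 0.18 -0.02  2.1   0.    1.06  1.32]
[276.97619048 300.8452381 ] 84
```

View pics/c8.png

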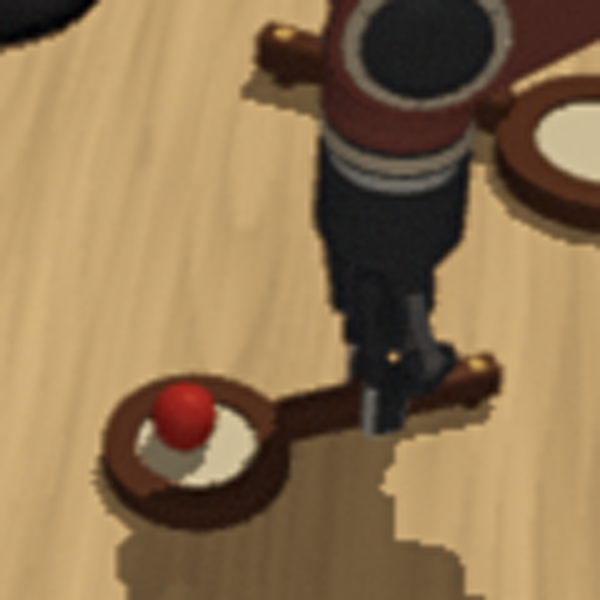

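The handle is gripped (width 0.196), the dish is flat, and the ball is in its pocket (crop (183,415)). Lifting gently.

Request:
{"name": "jog_arm", "arguments": {"targets": [[0,0,-0.001,0],[0,0,-0.003,0],[0,0,-0.007,0],[0,0,-0.012,0],[0,0,-0.018,0]]}}

```text
time: 10.1
tool_pos: [0.4562, 0.1597, 0.0229]
tool_rot: [-0.0, 0.977, 0.213, -0.001]
contact_force: [-0.4, -0.9, -0.9]
gripper_width: 0.193
```

Request:
{"name": "jog_arm", "arguments": {"targets": [[0,0,-0.007,0],[0,0,-0.015,0],[0,0,-0.023,0],[0,0,-0.031,0],[0,0,-0.039,0]]}}

```text
time: 10.52
tool_pos: [0.4571, 0.1599, 0.0632]
tool_rot: [-0.0, 0.977, 0.213, 0.0]
contact_force: [1.2, 0.1, -2.2]
gripper_width: 0.195
```

Request:
{"name": "jog_arm", "arguments": {"targets": [[0,0,-0.008,0],[0,0,-0.016,0],[0,0,-0.023,0],[0,0,-0.028,0],[0,0,-0.03,0]]}}

```text
time: 10.93
tool_pos: [0.4575, 0.1599, 0.0932]
tool_rot: [0.0, 0.977, 0.213, 0.001]
contact_force: [0.3, 0.2, -1.9]
gripper_width: 0.2
```

```bash
python3 go.py .4573 .159 .09 114.7; cat > b.py <<'E'
from h import *
from m3 import mouth,ax
from scipy.spatial.transform import Rotation as Q
import sys
P=manip.state();F={n:cams.grab_frame(n) for n in C}
q=P["tool_rot"];R=Q.from_quat(np.r_[q[1:],q[0]]).as_matrix()
gx=P["tool_pos"]+R[:,0]*0.095; tl=P["tool_pos"]
near=tl+.095*np.array([np.cos(np.arctan2(R[1,1],R[0,1])+np.pi/2),np.sin(np.arctan2(R[1,1],R[0,1])+np.pi/2),0])+[0,0,.024]
c={n:blob(red(F[n])|0,proj(n,near)) for n in C}
b,e=tri(c["side"][0],c["top"][0]); print({n:(c[n][0].round(1),c[n][1]) for n in c},"expect",near.round(4),"ball",b.round(4),"gap",round(e,4),"ball-near",(b-near).round(4))
t=mouth+.18*ax; print("target",t.round(4),"ball offset from target",(b-t).round(4))
for n in F: np.save(f"pics/{n}_last.npy",F[n])
E
python3 b.py
```

```text
t 10.93 pos [0.4575 0.1599 0.0932] yaw -65.37 shift [-0.0006  0.0008  0.0032] len 0.003 turn -0.07 F [ 0.33  0.21 -1.91] w 0.2 z [ 1.5e-03  3.0e-04 -1.0e+00] j [ 0.18 -0.16  2.06 -0.    1.24  1.32]
mouth [ 0.67043233 -0.06261796  0.35      ] axis [-0.28380087  0.64764765 -0.7071    ] target [0.61934818 0.05395862 0.222722  ]
{'side': (array([277.2, 274.2]), np.int32(87)), 'top': (array([231.8, 223.2]), np.int32(45))} expect [0.5438 0.1995 0.1172] ball [0.5523 0.1979 0.124 ] gap 0.0026 ball-near [ 0.0084 -0.0016  0.0067]
target [0.6193 0.054  0.2227] ball offset from target [-0.0671  0.1439 -0.0988]
```

The ball rode up with the dish, level and still in its pocket. I'll carry it in slow, small steps.

Request:
{"name": "jog_arm", "arguments": {"targets": [[0.0002,0.0013,-0.001,0],[0.0005,0.0038,-0.003,0],[0.001,0.0076,-0.006,0],[0.0016,0.0126,-0.0105,0],[0.0022,0.018,-0.0155,0]]}}

```text
time: 11.45
tool_pos: [0.4665, 0.1439, 0.1077]
tool_rot: [0.0, 0.977, 0.213, -0.0]
contact_force: [0.8, 0.8, -2.7]
gripper_width: 0.196
```

Request:
{"name": "jog_arm", "arguments": {"targets": [[0.0008,0.0063,-0.0053,0],[0.0016,0.0126,-0.0106,0],[0.0023,0.0189,-0.0159,0],[0.0031,0.0252,-0.0212,0],[0.0039,0.0315,-0.0265,0]]}}

```text
time: 11.87
tool_pos: [0.4836, 0.1167, 0.1348]
tool_rot: [0.0, 0.977, 0.213, 0.0]
contact_force: [-0.0, -0.1, -1.9]
gripper_width: 0.195
```

Request:
{"name": "jog_arm", "arguments": {"targets": [[0.0008,0.0063,-0.0053,0],[0.0016,0.0126,-0.0106,0],[0.0023,0.0189,-0.0159,0],[0.0031,0.0252,-0.0212,0],[0.0039,0.0315,-0.0265,0]]}}

```text
time: 12.28
tool_pos: [0.5001, 0.0898, 0.1611]
tool_rot: [0.0, 0.977, 0.213, 0.0]
contact_force: [0.3, -0.2, -1.8]
gripper_width: 0.195
```

Request:
{"name": "jog_arm", "arguments": {"targets": [[0.0008,0.0063,-0.0053,0],[0.0016,0.0126,-0.0106,0],[0.0023,0.0189,-0.0159,0],[0.003,0.0246,-0.0207,0],[0.0036,0.0296,-0.0249,0]]}}

```text
time: 12.7
tool_pos: [0.5158, 0.0644, 0.1861]
tool_rot: [0.0, 0.977, 0.213, 0.0]
contact_force: [-0.2, 0.1, -2.0]
gripper_width: 0.195
```

Request:
{"name": "jog_arm", "arguments": {"targets": [[0.0005,0.0044,-0.0037,0],[0.001,0.0082,-0.0069,0],[0.0014,0.0113,-0.0095,0],[0.0017,0.0139,-0.0117,0],[0.0019,0.0151,-0.0127,0]]}}

```text
time: 13.12
tool_pos: [0.5237, 0.0518, 0.1985]
tool_rot: [0.0, 0.977, 0.213, 0.0]
contact_force: [0.1, -0.3, -1.6]
gripper_width: 0.193
```

```bash
python3 go.py .524 .052 .199 90; python3 b.py
```

```text
t 13.12 pos [0.5237 0.0518 0.1985] yaw -65.38 shift [ 0.0004 -0.0001 -0.0005] len 0.001 turn 24.62 F [ 0.08 -0.27 -1.56] w 0.193 z [ 3.e-04 -1.e-04 -1.e+00] j [-0.04 -0.16  1.88 -0.    1.43  1.1 ]
mouth [ 0.67043233 -0.06261796  0.35      ] axis [-0.28380087  0.64764765 -0.7071    ] target [0.61934818 0.05395862 0.222722  ]
{'side': (array([256.6, 210.7]), np.int32(73)), 'top': (array([402.6, 253.8]), np.int32(61))} expect [0.61   0.0913 0.2225] ball [ 0.5925 -0.3449 -0.0758] gap 0.1892 ball-near [-0.0175 -0.4363 -0.2983]
target [0.6193 0.054  0.2227] ball offset from target [-0.0268 -0.3989 -0.2985]
```

Request:
{"name": "jog_arm", "arguments": {"targets": [[0,0,0,0.4],[0,0,0,1.2],[0,0,0,2.4],[0,0,0,4],[0,0,0,6]]}}

```text
time: 13.63
tool_pos: [0.5232, 0.0522, 0.198]
tool_rot: [-0.0, 0.987, 0.161, -0.0]
contact_force: [0.7, -0.3, -2.1]
gripper_width: 0.197
```

Request:
{"name": "jog_arm", "arguments": {"targets": [[0,0,0,2.2],[0,0,0,4.4],[0,0,0,6.6],[0,0,0,8.8],[0,0,0,11]]}}

```text
time: 14.05
tool_pos: [0.5232, 0.0522, 0.198]
tool_rot: [-0.0, 0.998, 0.065, -0.0]
contact_force: [0.1, 0.7, -1.5]
gripper_width: 0.193
```

Request:
{"name": "jog_arm", "arguments": {"targets": [[0,0,0,2.1],[0,0,0,4],[0,0,0,5.6],[0,0,0,6.8],[0,0,0,7.6]]}}

```text
time: 14.47
tool_pos: [0.5233, 0.0522, 0.198]
tool_rot: [-0.0, 1.0, -0.0, -0.0]
contact_force: [0.6, -0.6, -2.6]
gripper_width: 0.194
```

Request:
{"name": "jog_arm", "arguments": {"targets": [[0,0,0,0],[0,0,0,0],[0,0,0,0],[0,0,0,0],[0,0,0,0]]}}

```text
time: 14.88
tool_pos: [0.5234, 0.052, 0.1982]
tool_rot: [-0.0, 1.0, 0.0, 0.0]
contact_force: [-1.2, -0.5, -1.7]
gripper_width: 0.197
```

```bash
python3 go.py .524 .052 .199 90; python3 b.py; python3 - <<'E'
from h import *
S=np.load("pics/side_last.npy");Tp=np.load("pics/top_last.npy")
c,n,m=blob(red(S),proj("side",[.62,.052,.2225]));(x,y),r=cv2.minEnclosingCircle(np.argwhere(m)[:,::-1].astype(np.float32))
print(c,n,(x,y,r),"exp",proj("side",[.62,.052,.2225]),"onz",onz("side",c,.2275),onz("side",(x,y),.2225))
print("top exp",proj("top",[.62,.052,.2225]))
im=np.hstack([cv2.resize(S[90:290,170:370],(400,400),interpolation=2),cv2.resize(Tp[110:310,200:400],(400,400),interpolation=2)]);cv2.imwrite("pics/c9.png",im[...,::-1])
E
```

```text
t 14.88 pos [0.5234 0.052  0.1982] yaw -89.97 shift [ 0.0006  0.     -0.0008] len 0.001 turn 0.03 F [-1.24 -0.5  -1.73] w 0.197 z [ 1.e-04  0.e+00 -1.e+00] j [-0.04 -0.16  1.88  0.    1.43  1.53]
mouth [ 0.67043233 -0.06261796  0.35      ] axis [-0.28380087  0.64764765 -0.7071    ] target [0.61934818 0.05395862 0.222722  ]
{'side': (array([256.2, 201.6]), np.int32(60)), 'top': (array([402.7, 253.8]), np.int32(61))} expect [0.6184 0.0521 0.2222] ball [ 0.5886 -0.3321 -0.0286] gap 0.1946 ball-near [-0.0298 -0.3841 -0.2507]
target [0.6193 0.054  0.2227] ball offset from target [-0.0308 -0.386  -0.2513]
[256.2        201.61666667] 60 (256.0, 202.0, 5.385264873504639) exp [257.66780248 204.45110326] onz [0.62451307 0.04700871 0.2275    ] [0.62597676 0.04128437 0.2225    ]
top exp [281.93356515 192.6727415 ]
```

View pics/c9.png

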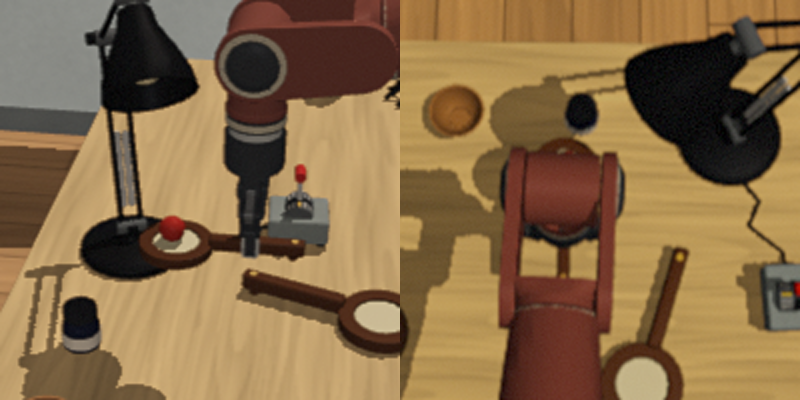

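The ball sits in the pocket in the beam (crop (172,228)), everything is clear, and the lever is still upright. The arm hides the ball from the top camera, so I'll refine its centre from the side view with a looser mask.

```bash
cat > r.py <<'E'
from h import *
from m3 import mouth,ax
S=cams.grab_frame("side").astype(int); e=proj("side",[.624,.052,.2225]); x0,y0=int(e[0])-14,int(e[1])-14
p=S[y0:y0+28,x0:x0+28]; m=(p[...,0]>2.6*p[...,1])&(p[...,0]>45)
n,l,s,c=cv2.connectedComponentsWithStats(m.astype(np.uint8)); i=1+s[1:,4].argmax(); m=l==i
for row in m: print("".join(".#"[v] for v in row))
(x,y),r=cv2.minEnclosingCircle(np.argwhere(m)[:,::-1].astype(np.float32)); u=(x+x0,y+y0)
D=np.linalg.norm(T["side"][:3,3]-[.62,.05,.222]); print("circle",u,r,"true r",.017*K["side"][0,0]/D,"area r",np.sqrt(m.sum()/np.pi),"centroid",np.argwhere(m).mean(0)[::-1]+[x0,y0])
print("ball",onz("side",u,manip.state()["tool_pos"][2]+.0237),"target",mouth+.18*ax,manip.state()["tool_pos"])
E
python3 r.py
```

```text
mouth [ 0.67043233 -0.06261796  0.35      ] axis [-0.28380087  0.64764765 -0.7071    ] target [0.61934818 0.05395862 0.222722  ]Traceback (most recent call last):
  File "r.py", line 6, in <module>
    for row in m: print("".join(".#"[v] for v in row))
                        ~~~~~~~^^^^^^^^^^^^^^^^^^^^^^
  File "r.py", line 6, in <genexpr>
    for row in m: print("".join(".#"[v] for v in row))
                                ~~~~^^^
TypeError: string indices must be integers, not 'numpy.bool'
```

```bash
sed -i 's/\[v\] for/[int(v)] for/' r.py; python3 r.py
```

```text
mouth [ 0.67043233 -0.06261796  0.35      ] axis [-0.28380087  0.64764765 -0.7071    ] target [0.61934818 0.05395862 0.222722  ]
............................
............................
............................
............................
............................
............................
............................
............................
.............###............
...........#######..........
........###########.........
........#############.......
........#############.......
........#############.......
........############........
........###########.........
.........##########.........
..........#########.........
..........########..........
...........######...........
............................
............................
............................
............................
............................
............................
............................
............................
circle (255.7857141494751, 203.0714282989502) 6.550532341003418 true r 6.64963846946984 area r 6.076507779746499 centroid [255.65517241 203.52586207]
ball [0.62590396 0.04534784 0.22185197] target [0.61934818 0.05395862 0.222722  ] [0.5234183  0.05199958 0.19815197]
```

The ball is at about (0.626, 0.046, 0.222), roughly 8 mm off target. A slow trim will correct that.

Request:
{"name": "jog_arm", "arguments": {"targets": [[-0.0005,-0.0006,0,0],[-0.0015,-0.0018,0,0],[-0.003,-0.0034,0,0],[-0.0045,-0.005,-0.0005,0],[-0.0054,-0.0061,-0.0005,0]]}}

```text
time: 15.5
tool_pos: [0.5178, 0.0584, 0.1987]
tool_rot: [-0.0, 1.0, 0.0, -0.0]
contact_force: [0.1, -0.2, -1.6]
gripper_width: 0.195
```

Request:
{"name": "jog_arm", "arguments": {"targets": [[-0.0005,-0.0006,0,0],[-0.0006,-0.0009,0,0],[-0.0006,-0.0009,0,0],[-0.0006,-0.0009,0,0],[-0.0006,-0.0009,0,0]]}}

```text
time: 15.92
tool_pos: [0.5174, 0.059, 0.1987]
tool_rot: [0.0, 1.0, 0.0, 0.0]
contact_force: [-0.7, 0.3, -2.7]
gripper_width: 0.196
```

Request:
{"name": "jog_arm", "arguments": {"targets": [[0,0,0,0],[0,0,0,0],[0,0,0,0],[0,0,0,0],[0,0,0,0]]}}

```text
time: 16.33
tool_pos: [0.5174, 0.059, 0.1986]
tool_rot: [0.0, 1.0, 0.0, -0.0]
contact_force: [-0.1, -0.2, -1.3]
gripper_width: 0.196
```

```bash
python3 r.py | tail -2; python3 k.py; python3 go.py .5174 .059 .1985 90
```

```text
circle (257.4523811340332, 204.6904764175415) 6.5840253829956055 true r 6.64963846946984 area r 6.180387232371033 centroid [257.34166667 205.10833333]
ball [0.62041407 0.05292908 0.22233806] target [0.61934818 0.05395862 0.222722  ] [0.5174065  0.05901343 0.19863806]
knob px [319.87878788 176.39393939] 33 upright proj [319.88549588 176.4333245 ]
top knob [402.52459016 253.7704918 ] 61 [402.19609817 253.68280633] onz.122 [ 0.46955049 -0.29660626  0.122     ]
t 16.48 pos [0.5174 0.059  0.1987] yaw -89.97 shift [-0.     -0.      0.0002] len 0.0 turn 0.03 F [-0.22  0.43 -2.27] w 0.192 z [ 0. -0. -1.] j [-0.03 -0.18  1.89 -0.    1.43  1.54]
```

The ball is at target, it is still, and the lever is upright. Handing in.

```bash
python3 -c "
from plant import manip
print(manip.job_done())"
```

```text
the job is handed in; nothing more can be done
None
```

I moved the dimmer lever to half, then lifted the dish by its handle with the ball in its pocket. It is now held level and still in the lamp's beam, and I handed the job in at about 16.5 s of the 54 s allowed.

My last checks showed:
- **Lever:** the knob is within about 0.5 pixel of its predicted upright position in both views. The hinge position itself is only known to about 3 mm, so the lever could be off vertical by about 0.04 rad.
- **Ball:** it measures (0.620, 0.053, 0.222) m against a target of (0.619, 0.054, 0.223) m, so about 2 mm off. The last readings came from the side camera only, because the arm hid the ball from the top one. The shade's position is itself uncertain by about 3–5 mm.
- **Dish:** it is level with the tool pointing straight down, and the force reading of about 2 N matches the weight of the dish and ball.
- **Other objects:** the arm never went near the sharpener. The ink jar and bowl look undisturbed in the last pictures. I did not re-measure any of the three.

While closing on the knob, the gripper briefly pushed against the lever with about 18 N, which is well under the limits. No check failed.

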